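# Turn a sander arbor's flat uppermost and give it a puff of dry lubricant

### The job

The steel drum-sander arbor leans out of its bearing in the service stand: find the flat milled along its free end and turn the arbor until the flat is uppermost, on the top side of the leaning shaft. Then, and only then, press the nozzle cap of the spray can clamped beside it fully down for a moment and let it spring back up. Leave the other things on the bench where they are.

Things in the scene. Friction and masses are not known exactly. Their poses are not given: they have to be found in the camera images.
- stand: fixed stand: plywood base 270 x 210 x 12 mm with a leaning grey bearing housing, 68 mm across, and a spray can. Origin: at bench height below the centre of the housing's upper face (100 mm up); z up. The arbor leans 40 degrees from vertical towards this frame's -x (roughly the robot's right), axis along (-0.643, 0, 0.766). The can stands upright at x +80, y +100 mm. Yaw 1.27 to 1.87
- arbor_end (a point): centre of the steel arbor's free end, on its axis, 65 mm from the housing face, 150 mm above the bench. From the end: 50 mm of 32 mm shaft with one flat along it, then a round shoulder 44 mm across and 15 mm long, then the housing. The flat is 25 mm wide, cut 6 mm deep: 26 mm across it, 32 mm elsewhere. z points out along the arbor, x out of the flat; both turn with it
- arbor_flat (a point): centre of the flat, with a small dark dimple, 25 mm from the free end and 10 mm off the axis. x points out of the flat, z out along the arbor
- arbor (a joint): rotation of the arbor, rad, growing counter-clockwise as seen looking at its free end. At 0 (or 6.283, a full turn) the flat is uppermost: its normal along (0.766, 0, 0.643) in the stand's frame. No stops; stays where it is left (friction 0.1 N m). Starts anywhere from 0.8 to 5.48
- cap_top (a point): centre of the top of the grey nozzle cap on the spray can, a disc 34 mm in diameter and 24 mm tall, 190 mm above the bench when up; the can below it is 52 mm in diameter. The cap moves straight down
- cap (a joint): how far the nozzle cap is pressed down, m: 0 up, 0.008 fully down. A spring lifts it: 4 N starts it, 11 N holds it fully down
- sleeve: bystander: pale paper-board drum sleeve standing on the bench beside the stand, 76 mm across, 60 mm tall; origin under its centre
- spanner: bystander: flat spanner 170 mm long lying along its x axis on the bench in front of the arbor's free end, beside the stand
- tape: bystander: yellow tape measure 75 x 42 x 65 mm tall; origin under its centre
- pencil: bystander: flat green carpenter's pencil 180 mm long along x; origin under its centre
- offcut: bystander: plywood offcut 140 x 90 x 36 mm; origin under its centre
- glue: bystander: white glue bottle 56 mm across, 150 mm tall; origin under its centre

How it is judged (in metres and radians):
On the way, in this order (a step that is already met when the one before it is completed fails the run):
1. the arbor stands still with its flat uppermost, within 15 degrees ((value of joint arbor between -0.26 and 0.26 rad or value of joint arbor between 6.0232 and 6.5432 rad) and velocity of joint arbor between -0.1 and 0.1 rad/s), for 0.3 s.
2. the nozzle cap is pressed down at least 5.5 of its 8 mm, with the flat uppermost ((value of joint arbor between -0.26 and 0.26 rad or value of joint arbor between 6.0232 and 6.5432 rad) and value of joint cap above 0.0055 m), for 0.1 s.
At the end, for the whole second after the job is handed in: The arbor's flat is uppermost within 15 degrees (joint arbor within 0.26 rad of 0 or of one full turn), the nozzle cap has been pressed after that and is up again (within 1.5 mm), and no bystander has been moved by more than 40 mm ((value of joint arbor between -0.26 and 0.26 rad or value of joint arbor between 6.0232 and 6.5432 rad) and value of joint cap below 0.0015 m); the robot touches nothing.
It fails at once if the nozzle cap is pressed (more than 4 mm) while the flat is not uppermost (not (value of joint arbor between -0.26 and 0.26 rad or value of joint arbor between 6.0232 and 6.5432 rad) and value of joint cap above 0.004 m).
It fails at once if a bystander is moved by more than 40 mm (distance of any of sleeve, spanner, tape, pencil, offcut, glue from where it was at the start of the episode above 0.04 m).
It also fails if it takes over 72 s, if anything falls off the work surface, if the arm or the gripper's body presses on something with over 40 N, if the wrist force passes 120 N, or if a joint passes its speed limit or range.

### The arm

A 6-joint arm with a two-finger parallel gripper is mounted at the origin on the work surface. World frame = base frame: x ahead of the robot, y to its left, z up, the work surface at z = 0. Lengths are in m, angles in degrees, forces in N, time in s.
With the tool pointing down it reaches from about 0.375 to 0.75 m from the base axis. Payload 9 kg.
Tool frame: the origin (TCP) lies where the fingers leave the gripper's body, on its centre line; the fingertips stand 73 mm ahead of it and the grasp point (between the pads) lies 54 mm ahead of it (robot.tip_reach is the distance from the TCP to the fingertips, in m); z points along the fingers, y is the line along which they close (so a half turn about z gives the same grasp; the last joint's range is limited). The gripper opens to 85 mm and grips with 20 to 120 N. Pads are 22 mm wide; open, the fingers measure 114 mm over their backs; the gripper's body (76 mm by 85 mm) begins 54 mm behind the grasp point. The pads swing forward as they close: fully open they stand 13 mm farther back than shut.
Start: joints at [52.729, 5.964, 5.575, 89.605, 0, 77.527], TCP at [0.252, 0.545, 0.304] pointing down, gripper open.
Joint ranges: [-171.21, 171.21], [-48.23, 106.86], [-62.78, 66.21], [-105.2, 120.99], [-86.42, 89.51], [-180, 180]. Speed limits (degrees/s): [127.2, 127.2, 147.25, 180, 180, 180].

### API

Orientations are given as [roll, pitch, yaw] about the fixed x, y, z axes, in that order (R = Rz(yaw) Ry(pitch) Rx(roll)).
In Python, from plant import robot gives the robot as it stands. Calls block until the motion is done:
- robot.move_pose(position, orientation): joint-space move of the TCP to a pose.
- robot.line_to(position, vel=0.15, rotation=None, guard=None): straight line of the TCP; rotation=None keeps the orientation; vel is the mean speed in m/s. With guard (N) it stops when the force on the tool has changed by that much, and returns True; else False.
- robot.goto_joints(angles): joint-space move.
- robot.set_gripper(opening): finger opening in m; the grip force is fixed at half the most; returns when the fingers have stopped.
- robot.pause(seconds).
- robot.ik(position, orientation): joint angles nearest the present ones, or None.
- robot.observe(): the state.
- robot.grab_frame(name): name is "scene" or "top" or "wrist"; returns the picture (400x640x3 uint8, blue, green, red); there is no depth.
- robot.get_calibration(name): a dict with "vertical_fov" (degrees; the focal length in pixels is half the picture's height over the tangent of half this angle, whatever the lens; pixels are square), "cx", "cy" (the principal point, pixels), "k1" (the pictures are not rectified: a ray, as slopes to the right and down, at radius r is drawn at 1 + k1 r^2 times it, then the intrinsics apply), "rvec" (rotation vector, rad) and "tvec" (3), from world to camera coordinates, as OpenCV has them. Camera axes: x right, y down, z forward; pixel columns grow to the right and rows downward; lengths in m; the calibration is good to about 2 mm. A picture is of the moment at which its call begins: read the wrist's pose just before it. get_calibration takes no time and is no camera call; for the wrist camera it gives the pose at the moment of the call.
A pose or a line that the arm cannot do raises robot.IKError and nothing moves.
- robot.job_done(): hands the job in; it is judged then, once.
The state is a dict: "time": time; "q": joint angles; "qvel": joint speeds; "joint_torque": joint torques, N m; "tool_pos": TCP position; "tcp_rot": TCP orientation; "ft_force": force on the tool from outside, world axes, zero at the start; "torque": the same for the moment, N m; "gripper_width": finger opening in m; "gripper_force": force on a finger pad.
Only numpy, scipy, OpenCV 4.12 (cv2) and the standard library are available. Lean on these libraries where they do the work, as an engineer would, in place of code of your own. Each camera call takes 0.05 s, during which the arm holds its last target. There are 200 camera calls.

## Working session

There is one attempt and no reset: what is moved stays moved. The work goes in short steps, each a Python script; the robot and the scene stay as the last script left them, time stands still between calls to the robot, and variables do not carry over. Pictures are saved under pics/ and viewed, at most 10 in all, crops included, and the job is handed in when it is done.

```bash
mkdir -p pics; ls; cat > h.py <<'E'
import numpy as np, cv2
from plant import robot
def save(n,f):
    im=robot.grab_frame(n); cv2.imwrite('pics/'+f,im); return im
def K(c): 
    f=200/np.tan(np.radians(c['vertical_fov']/2)); return f
def proj(c,P):
    R,_=cv2.Rodrigues(np.array(c['rvec'],float)); p=R@np.array(P,float)+np.array(c['tvec']).ravel()
    s=p[:2]/p[2]; s=s*(1+c['k1']*(s@s)); return s*K(c)+[c['cx'],c['cy']]
def ray(c,uv):
    d=(np.array(uv,float)-[c['cx'],c['cy']])/K(c); s=d.copy()
    for _ in range(20): s=d/(1+c['k1']*(s@s))
    R,_=cv2.Rodrigues(np.array(c['rvec'],float)); o=-R.T@np.array(c['tvec']).ravel()
    return o,R.T@np.array([s[0],s[1],1])
def atz(c,uv,z):
    o,d=ray(c,uv); return o+d*(z-o[2])/d[2]
E
python3 - <<'E'
from h import *
save('scene','s0.png');save('top','t0.png')
for n in('scene','top'):
    c=robot.get_calibration(n);print(c, ray(c,(320,200)))
E
```

```text
pics
{'vertical_fov': 57.42512386871973, 'cx': 324.9701188005304, 'cy': 202.6252088865224, 'k1': -0.07238128404285628, 'rvec': array([ 0.90077076,  2.47061362, -1.12002945]), 'tvec': array([ 0.43277264, -0.12615969,  1.41144709])} (array([1.06750159, 0.59788413, 0.83568309]), array([-0.47631037, -0.58820312, -0.653745  ]))
{'vertical_fov': 45.443420463390716, 'cx': 316.4481655364638, 'cy': 203.6770217036334, 'k1': -0.0009716909170842165, 'rvec': array([ 2.18888943, -2.16521701,  0.09121024]), 'tvec': array([0.00848632, 0.58389891, 1.42566718])} (array([0.4602337 , 0.01193599, 1.47023105]), array([ 0.09291613, -0.00535491, -0.99571708]))
```

View pics/s0.png

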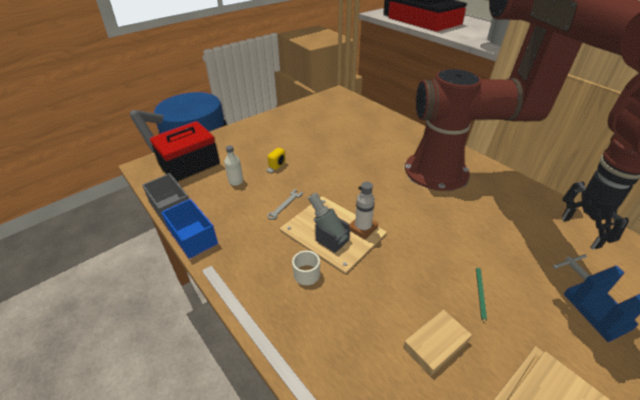

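View pics/t0.png

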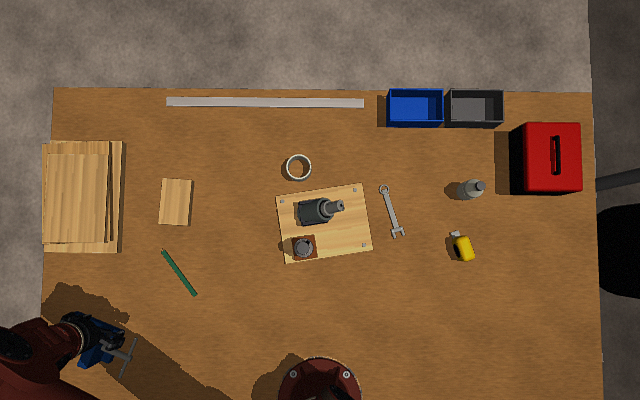

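The top view shows the arbor end at about (342,205), the housing at (312,211) and the cap at (303,246). The spanner is to the right at (391,212) and the sleeve at (298,167).

```bash
python3 - <<'E'
from h import *
c=robot.get_calibration('top')
e=atz(c,(342,205.5),.15);k=atz(c,(303,246),.19)
print('end',e,'cap',k)
for p in [(276,196),(362,182),(372,248),(285,264)]: print(atz(c,p,.012))
print('spanner',atz(c,(384,190),0),atz(c,(398,234),0),'sleeve',atz(c,(298,167),.06))
# fit yaw/origin
from scipy.optimize import least_squares
def mod(v):
    x,y,a=v;R=np.array([[np.cos(a),-np.sin(a)],[np.sin(a),np.cos(a)]])
    o=np.array([x,y]);return np.r_[o+R@[-.065*.643,0]-e[:2],o+R@[.08,.1]-k[:2]]
r=least_squares(mod,[.6,0,1.5]);print(r.x,r.fun)
w=robot.get_calibration('wrist');o=robot.observe()
R,_=cv2.Rodrigues(np.array(w['rvec']));cam=-R.T@np.array(w['tvec']).ravel()
from scipy.spatial.transform import Rotation as Ro
T=Ro.from_euler('xyz',o['tcp_rot'],degrees=True).as_matrix()
print(o['tcp_rot'],w['vertical_fov'],'cam in tool',T.T@(cam-o['tool_pos']),'axes',T.T@R.T)
im=cv2.imread('pics/t0.png')[160:280,250:410];cv2.imwrite('pics/t0c.png',cv2.resize(im,None,fx=5,fy=5,interpolation=3))
E
```

```text
end [ 0.56877421 -0.0563301   0.15      ] cap [0.4558581  0.04917192 0.19      ]
[0.60717657 0.13924141 0.012     ]
[ 0.65331108 -0.12451775  0.012     ]
[ 0.45148352 -0.15547866  0.012     ]
[0.40029579 0.10819784 0.012     ]
spanner [ 0.63067304 -0.19382893  0.        ] [ 0.49511584 -0.236683    0.        ] sleeve [0.68998529 0.07099489 0.06      ]
[ 0.56439396 -0.01594064  1.70267968] [ 0.00111585 -0.00104259 -0.00111585  0.00104259]
[-1.79930914e+02 -1.62963839e-02  1.55202477e+02] 59.264890621931784 cam in tool [ 7.97496138e-02 -3.91380608e-05 -7.03718994e-02] axes [[ 2.09609161e-03 -9.51433676e-01 -3.07846660e-01]
 [ 9.99997756e-01  1.89961772e-03  9.37891071e-04]
 [-3.07550178e-04 -3.07847935e-01  9.51435523e-01]]
```

View pics/t0c.png

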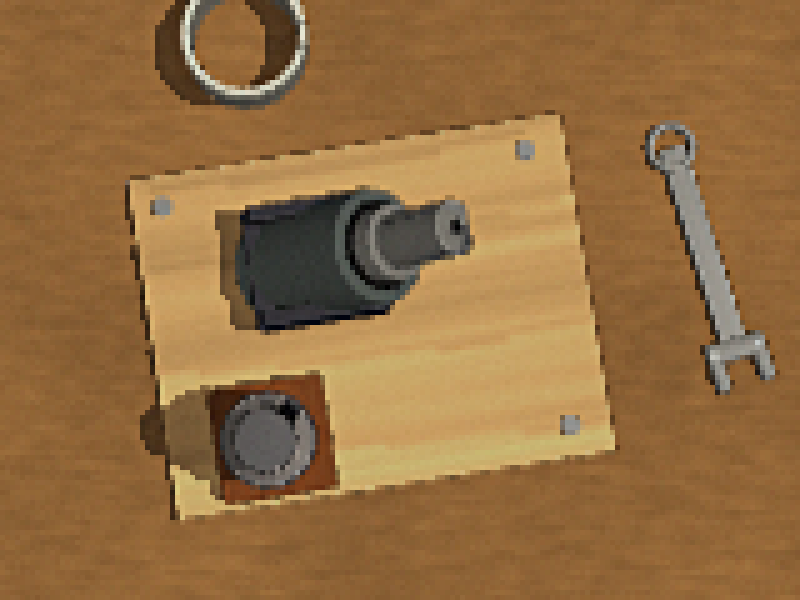

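```bash
cat >> h.py <<'E'
from scipy.spatial.transform import Rotation as Ro
YAW=1.725
E0=np.array([.5688,-.0563,.15])
def frame():
    xs=np.array([np.cos(YAW),np.sin(YAW),0]);a=-.6428*xs+[0,0,.766]
    up=.766*xs+[0,0,.6428]   # flat-up normal
    return a,up
def rotm(phi):
    """tool z along -a; tool x at angle phi (ccw about +a seen from free end) from up"""
    a,up=frame();l=np.cross(a,up)
    x=np.cos(phi)*up+np.sin(phi)*l; z=-a
    return np.c_[x,np.cross(z,x),z]
def eul(phi): return Ro.from_matrix(rotm(phi)).as_euler('xyz',degrees=True)
E
python3 - <<'E'
from h import *
a,up=frame()
for ph in range(-180,180,15):
    r=[robot.ik(E0+d*a,eul(np.radians(ph))) for d in(.15,.032)]
    print(ph,*[None if q is None else np.round(q).astype(int).tolist() for q in r])
E
```

```text
-180 [-37, 33, 26, 114, 26, -144] [-32, 27, 9, 101, 29, -139]
-165 [-37, 33, 26, 114, 26, -159] [-32, 27, 9, 101, 29, -154]
-150 [-37, 33, 26, 114, 26, -174] [-32, 27, 9, 101, 29, -169]
-135 [-37, 33, 26, 114, 26, 171] [-32, 27, 9, 101, 29, 176]
-120 [-37, 33, 26, 114, 26, 156] [-32, 27, 9, 101, 29, 161]
-105 [-37, 33, 26, 114, 26, 141] [-32, 27, 9, 101, 29, 146]
-90 [-37, 33, 26, 114, 26, 126] [-32, 27, 9, 101, 29, 131]
-75 [-37, 33, 26, 114, 26, 111] [-32, 27, 9, 101, 29, 116]
-60 [-37, 33, 26, 114, 26, 96] [-32, 27, 9, 101, 29, 101]
-45 [-37, 33, 26, 114, 26, 81] [-32, 27, 9, 101, 29, 86]
-30 [-37, 33, 26, 114, 26, 66] [-32, 27, 9, 101, 29, 71]
-15 [-37, 33, 26, 114, 26, 51] [-32, 27, 9, 101, 29, 56]
0 [-37, 33, 26, 114, 26, 36] [-32, 27, 9, 101, 29, 41]
15 [-37, 33, 26, 114, 26, 21] [-32, 27, 9, 101, 29, 26]
30 [-37, 33, 26, 114, 26, 6] [-32, 27, 9, 101, 29, 11]
45 [-37, 33, 26, 114, 26, -9] [-32, 27, 9, 101, 29, -4]
60 [-37, 33, 26, 114, 26, -24] [-32, 27, 9, 101, 29, -19]
75 [-37, 33, 26, 114, 26, -39] [-32, 27, 9, 101, 29, -34]
90 [-37, 33, 26, 114, 26, -54] [-32, 27, 9, 101, 29, -49]
105 [-37, 33, 26, 114, 26, -69] [-32, 27, 9, 101, 29, -64]
120 [-37, 33, 26, 114, 26, -84] [-32, 27, 9, 101, 29, -79]
135 [-37, 33, 26, 114, 26, -99] [-32, 27, 9, 101, 29, -94]
150 [-37, 33, 26, 114, 26, -114] [-32, 27, 9, 101, 29, -109]
165 [-37, 33, 26, 114, 26, -129] [-32, 27, 9, 101, 29, -124]
```

```bash
python3 - <<'E'
from h import *
a,up=frame()
robot.line_to([.252,.545,.42],vel=.3)
robot.move_pose(E0+.15*a+[0,0,.13],eul(0))
robot.move_pose(E0+.15*a,eul(0))
c=robot.get_calibration('wrist');save('wrist','w1.png');o=robot.observe();print(o['time'],o['tool_pos'],proj(c,E0),proj(c,E0+up*.01),proj(c,E0-a*.05))
E
```

```text
Traceback (most recent call last):
plant.IKError: the arm cannot take that pose within its joint ranges
```

```bash
python3 - <<'E'
from h import *
a,up=frame()
q=np.array(robot.observe()['q']);q[0]=-37;q[5]=36
robot.goto_joints(q.tolist()); print(robot.observe()['tool_pos'])
robot.move_pose(E0+.15*a,eul(0))
c=robot.get_calibration('wrist');save('wrist','w1.png');o=robot.observe();print(o['time'],o['tool_pos'],proj(c,E0),proj(c,E0+up*.01),proj(c,E0-a*.05))
E
```

```text
[ 0.54676087 -0.24881441  0.42062166]
4.4667 [ 0.58400338 -0.15190336  0.26712532] [318.14621125 204.64007157] [318.20308623 190.38393266] [318.0926275  183.35342663]
```

View pics/w1.png

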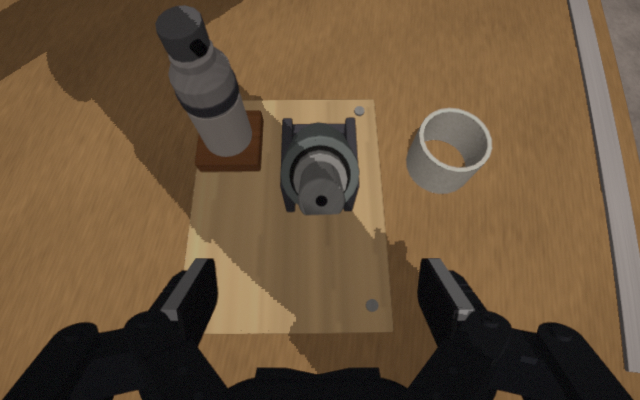

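```bash
python3 - <<'E'
from h import *
im=cv2.imread('pics/w1.png')[110:225,265:375]
im=cv2.convertScaleAbs(im,alpha=1.8,beta=10)
cv2.imwrite('pics/w1c.png',cv2.resize(im,None,fx=5,fy=5,interpolation=2))
E
```

```text
(no output)
```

View pics/w1c.png

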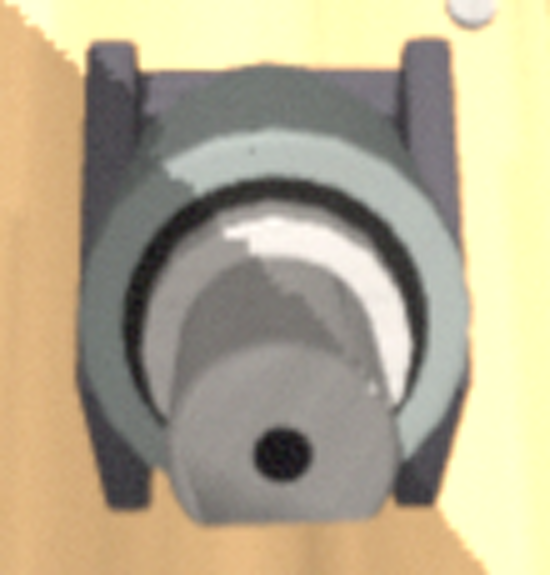

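The wrist view shows the arbor end hole at (321.4, 200.6), against a predicted (318, 204.6). The flat is on the underside, with its edge running level at row 214, so the joint is at about π. I'll correct the axis by about 3 mm, grip across the flat and turn it half a turn with joint 6 only.

```bash
python3 - <<'E'
from h import *
a,up=frame()
c=robot.get_calibration('wrist')
o,d=ray(c,(321.4,200.6)); # intersect with end-face plane through E0
E1=o+d*((E0-o)@a)/(d@a); print('E1',E1,E1-E0)
open('h.py','a').write('E0=np.array(%s)\n'%E1.tolist())
ph=np.radians(-90)
robot.move_pose(E1+.15*a,eul(ph))
print(robot.line_to(E1+.034*a,vel=.1,guard=8))
f0=np.array(robot.observe()['ft_force'])
robot.set_gripper(0.0)
s=robot.observe();print(s['time'],s['q'],s['gripper_width'],s['gripper_force'],rotm(ph).T@(np.array(s['ft_force'])-f0))
E
```

```text
E1 [ 0.57089451 -0.05371313  0.15187509] [0.00209451 0.00258687 0.00187509]
False
7.75 [-32.09542018  26.6538516    9.33935019 101.56643423  29.148866
 131.42317149] 0.02512488813823623 61.02663675992517 [-2.50588186 -9.22893807 -5.3830602 ]
```

```bash
python3 - <<'E'
from h import *
q=np.array(robot.observe()['q'])
for i in range(6):
    q[5]-=30; robot.goto_joints(q.tolist()); s=robot.observe()
    f=np.array(s['ft_force']);print(round(s['time'],2),round(s['q'][5],1),f.round(1),s['gripper_width'].__round__(4),np.round(s['torque'],2))
    if np.linalg.norm(f)>60: print('stop');break
E
```

```text
8.32 101.4 [-8.7 -5.   2.6] 0.0249 [-0.62  1.24  1.25]
8.88 71.4 [-12.7 -11.    0.4] 0.0249 [-1.58  2.27  2.12]
9.45 41.4 [-12.5 -17.2  -3. ] 0.0249 [-3.16  2.31  2.44]
10.02 11.4 [ -9.3 -20.8  -9.4] 0.0251 [-4.69  1.62  2.05]
10.58 -18.6 [ -2.1 -21.8 -16. ] 0.0251 [-5.91  0.3   1.11]
11.15 -48.6 [  7.1 -20.  -20.9] 0.0247 [-6.09 -1.23 -0.09]
```

```bash
python3 - <<'E'
from h import *
a,up=frame()
robot.set_gripper(.085)
robot.line_to(E0+.15*a,vel=.1)
robot.move_pose(E0+.15*a,eul(0))
c=robot.get_calibration('wrist');im=save('wrist','w2.png');print(robot.observe()['time'],proj(c,E0))
im=im[0:230,150:380]
cv2.imwrite('pics/w2c.png',cv2.resize(cv2.convertScaleAbs(im,alpha=1.6,beta=10),None,fx=2.6,fy=2.6,interpolation=2))
E
```

```text
14.525 [318.58666068 205.20824199]
```

View pics/w2c.png

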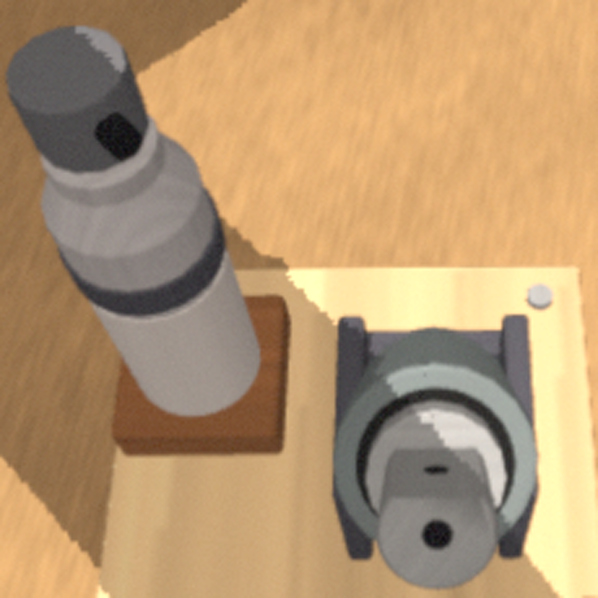

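The flat is now on top, with its dimple centred at crop (436,469). The cap top centre is at crop (68,72), which is pixel (176,28).

```bash
python3 - <<'E'
from h import *
c=robot.get_calibration('wrist');k=atz(c,(176.2,27.7),.19);print('cap wrist',k)
C=(k+[.4559,.0492,.19])/2
print(C)
assert np.linalg.norm(k-[.4559,.0492,.19])<.012
q=np.array(robot.observe()['q'])
best=None
for y in range(-180,180,30):
    r=robot.ik([C[0],C[1],.34],[180,0,y]); 
    if r is not None and (best is None or abs(r[5])<abs(best[1][5])): best=(y,r)
print(best); y=best[0]
robot.set_gripper(0)
robot.move_pose([.55,-.2,.38],[180,0,y])
robot.move_pose([C[0],C[1],.34],[180,0,y])
robot.line_to([C[0],C[1],.275],vel=.1)
f0=np.array(robot.observe()['ft_force'])
for z in (.266,.264,.262,.260,.258,.256,.254,.252,.250):
    g=robot.line_to([C[0],C[1],z],vel=.03); s=robot.observe(); f=np.array(s['ft_force'])-f0
    print(z,round(s['tool_pos'][2],4),f.round(1))
    if f[2]>14: break
robot.pause(.4)
print(robot.observe()['ft_force']-f0)
robot.line_to([C[0],C[1],.36],vel=.1)
print(robot.observe()['time'])
E
```

```text
cap wrist [0.45286015 0.04843309 0.19      ]
[0.45438007 0.04881654 0.19      ]
(-180, array([-10.34261352, -18.36991106, -13.3834246 ,  94.98648645,
         0.        , -10.34261352]))
0.266 0.2659 [ 0.5 -0.9 -0.8]
0.264 0.2639 [-0.9 -0.6 -0.3]
0.262 0.2623 [-0.2 -0.9  3.1]
0.26 0.2603 [-1.3  0.3  4.2]
0.258 0.2585 [-1.3  0.2  6.6]
0.256 0.2567 [-1.8 -1.1  8.1]
0.254 0.2549 [-2.2  0.2  9.2]
0.252 0.2545 [-7.3  0.3 21.1]
[-7.8277215  -0.02784292 22.84028836]
22.0917
```

```bash
python3 - <<'E'
from h import *
im=save('scene','s1.png')[150:300,220:400]
cv2.imwrite('pics/s1c.png',cv2.resize(im,None,fx=4,fy=4,interpolation=2))
E
```

```text
(no output)
```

View pics/s1c.png

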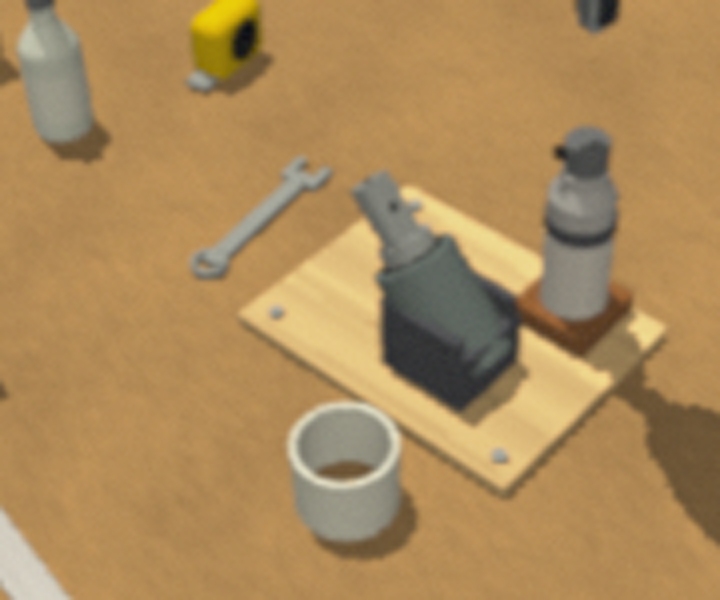

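The cap is back up at crop (587,150), the dimple still faces up at (395,205), nothing nearby has moved, and the gripper is clear.

```bash
python3 -c "
from plant import robot
print(robot.job_done())"
```

```text
the job is handed in; nothing more can be done
None
```

The arbor was turned until its flat was uppermost, then the nozzle cap was pressed fully down and sprang back up; no bystander in view had moved, and the job is handed in at about 22 s (verdict not shown).

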